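# Put away the measuring microscope's optics

## Task

The session at the microscope is over, so put the loose parts where they belong: the long objective in the larger round well of the aluminium block and the short objective in its smaller well, one eyepiece in each of the two square bays of the plastic tray, and the specimen mount in the round steel dish. Everything must end standing upright and flat on the floor of its place, the way up it stands now; lower each part gently rather than dropping it. Leave the oil bottle and the glass jar where they stand.

Things in the scene. Friction and masses are not known exactly. Their poses are not given: they have to be found in the camera images.
- long_objective: the longer of two microscope objectives, bright steel with dark rings, standing upright with its tapered nose up, about 250 g, 74 mm high: foot 26 mm diameter and 5 mm high, straight barrel 30 mm diameter from 5 to 52 mm height, then a cone narrowing to a 16 mm flat nose. Origin: centre of the underside; z up, round about z.
- short_objective: the shorter objective, same look, about 150 g, 42 mm high: foot 26 mm diameter and 5 mm high, straight barrel 30 mm diameter from 5 to 32 mm height, then a short cone to a 16 mm flat nose. Origin: centre of the underside; z up, round about z.
- eyepiece_a: microscope eyepiece (one of two identical ones), black round barrel with a thin steel ring and a glass lens (28 mm) in its flat top, standing upright on its narrow end, about 140 g, 56 mm high: foot 32 mm diameter up to 16 mm height, above 18 mm a straight barrel of 46 mm diameter to the top. Origin: centre of the underside; z up, turning about z does not matter.
- eyepiece_b: microscope eyepiece (one of two identical ones), black round barrel with a thin steel ring and a glass lens (28 mm) in its flat top, standing upright on its narrow end, about 140 g, 56 mm high: foot 32 mm diameter up to 16 mm height, above 18 mm a straight barrel of 46 mm diameter to the top. Origin: centre of the underside; z up, turning about z does not matter.
- specimen_mount: specimen mount: plain low black resin cylinder, 32 mm diameter, 26 mm high, with a small bright metal rectangle (22 x 14 mm) in its flat top, about 50 g. Origin: centre of the underside; z up, round about z.
- objective_block: fixed aluminium block, 160 (x) x 76 (y) x 18 mm high, with two round wells 10 mm deep with dark rubber linings (well floors 8 mm above its underside): the larger, 57 mm diameter, centred 38 mm from the block's origin along +x, the smaller, 45 mm diameter, centred 38 mm along -x. Origin: centre of the underside, at bench level; z up. It may lie at any yaw.
- eyepiece_tray: fixed dark grey plastic tray, 160 (x) x 72 (y) x 14 mm high, with two equal square bays lined with dark rubber, each 62 (x) x 64 (y) mm inside with its floor 4 mm above the underside, centred 45 mm from the tray's origin along +x and -x; a 28 mm wide solid bridge between them, outer walls 4 mm thick. Origin: centre of the underside, at bench level; z up. It may lie at any yaw.
- mount_dish: fixed round shallow steel dish, 70 mm outer diameter, 10 mm high, wall 4 mm, inside about 60 mm diameter, inner floor 4 mm above the underside. Origin: centre of the underside, at bench level; z up.
- oil_bottle: bystander: small amber immersion-oil bottle with black cap, 30 mm diameter, 65 mm high, loose, standing between the trays; not to be moved. Origin: centre of the underside.
- paper_jar: bystander: clear glass jar with a steel lid, 44 mm diameter, 55 mm high, loose, standing between the trays; not to be moved. Origin: centre of the underside.
Things that resemble listed ones, but are neither listed nor needed, are in the scene too. What is shaped like the specimen_mount but yellow is not meant.

How it is judged:
At the end, for the whole second after the job is handed in: Each part stands on the floor of its own well, bay or dish, one eyepiece per bay, upright within 0.1 rad, at rest and let go. Largest offset from the centre of its place: long objective 17 mm, short one 11, eyepiece 18 (along each axis), mount 17; height within 4 mm below to 3 mm above (x of long_objective in the frame of objective_block between 0.021 and 0.055 m and y of long_objective in the frame of objective_block between -0.017 and 0.017 m and z of long_objective in the frame of objective_block between 0.004 and 0.011 m and x of short_objective in the frame of objective_block between -0.049 and -0.027 m and y of short_objective in the frame of objective_block between -0.011 and 0.011 m and z of short_objective in the frame of objective_block between 0.004 and 0.011 m and ((x of eyepiece_a in the frame of eyepiece_tray between 0.027 and 0.063 m and y of eyepiece_a in the frame of eyepiece_tray between -0.018 and 0.018 m and z of eyepiece_a in the frame of eyepiece_tray between 0 and 0.007 m and x of eyepiece_b in the frame of eyepiece_tray between -0.063 and -0.027 m and y of eyepiece_b in the frame of eyepiece_tray between -0.018 and 0.018 m and z of eyepiece_b in the frame of eyepiece_tray between 0 and 0.007 m) or (x of eyepiece_b in the frame of eyepiece_tray between 0.027 and 0.063 m and y of eyepiece_b in the frame of eyepiece_tray between -0.018 and 0.018 m and z of eyepiece_b in the frame of eyepiece_tray between 0 and 0.007 m and x of eyepiece_a in the frame of eyepiece_tray between -0.063 and -0.027 m and y of eyepiece_a in the frame of eyepiece_tray between -0.018 and 0.018 m and z of eyepiece_a in the frame of eyepiece_tray between 0 and 0.007 m)) and horizontal distance between specimen_mount and mount_dish below 0.017 m and z of specimen_mount in the frame of mount_dish between 0 and 0.007 m and angle between each of long_objective, short_objective, eyepiece_a, eyepiece_b, specimen_mount's own z axis and vertical below 0.1 rad and linear speed of each of long_objective, short_objective, eyepiece_a, eyepiece_b, specimen_mount below 0.02 m/s and angular speed of each of long_objective, short_objective, eyepiece_a, eyepiece_b, specimen_mount below 0.2 rad/s and contact force between the fingers and long_objective below 0.05 N and contact force between the fingers and short_objective below 0.05 N and contact force between the fingers and eyepiece_a below 0.05 N and contact force between the fingers and eyepiece_b below 0.05 N and contact force between the fingers and specimen_mount below 0.05 N); the robot touches nothing.
It fails at once if the oil bottle is shifted by more than 15 mm (distance of oil_bottle from where it was at the start of the episode above 0.015 m).
It fails at once if the glass jar is shifted by more than 15 mm (distance of paper_jar from where it was at the start of the episode above 0.015 m).
It fails at once if one of the five parts is dropped or knocked over (out of the fingers it moves faster than 0.7 m/s, a fall of about 25 mm) ((linear speed of long_objective above 0.7 m/s and contact force between the fingers and long_objective below 0.05 N) or (linear speed of short_objective above 0.7 m/s and contact force between the fingers and short_objective below 0.05 N) or (linear speed of eyepiece_a above 0.7 m/s and contact force between the fingers and eyepiece_a below 0.05 N) or (linear speed of eyepiece_b above 0.7 m/s and contact force between the fingers and eyepiece_b below 0.05 N) or (linear speed of specimen_mount above 0.7 m/s and contact force between the fingers and specimen_mount below 0.05 N)).
It also fails if it takes over 131 s, if anything falls off the work surface, if the arm or the gripper's body presses on something with over 40 N, if the wrist force passes 120 N, or if a joint passes its speed limit or range.

## Robot

A 7-joint arm with a two-finger parallel gripper is mounted at the origin on the work surface. World frame = base frame: x ahead of the robot, y to its left, z up, the work surface at z = 0. Lengths are in m, angles in rad, forces in N, time in s.
With the tool pointing down it reaches from about 0.4 to 0.875 m from the base axis. Payload 6.5 kg.
Tool frame: the origin (TCP) lies at the very end of the fingers, on their centre line; the grasp point (between the pads) lies 19 mm behind it; y points along the fingers, z is the direction in which the jaws open and shut, and the axes are right-handed (so a half turn about y gives the same grasp; the last joint's range is limited). The gripper opens to 85 mm and grips with 20 to 120 N. Pads are 22 mm wide; open, the fingers measure 114 mm over their backs; the gripper's body (76 mm by 85 mm) begins 54 mm behind the grasp point. The pads swing forward as they close: fully open they stand 13 mm farther back than shut.
Start: joints at [1.1, 0.536, -0.004, 1.538, 0.003, 1.067, -0.071], TCP at [0.256, -0.597, 0.231] pointing down, gripper open.
Joint ranges: [-2.7, 2.7], [-0.37, 2.16], [-1.27, 1.26], [0.24, 2.4], [-1.31, 4.45], [0.19, 1.91], [-2.76, 2.76]. Speed limits (rad/s): [2.39, 2.39, 3.14, 3.14, 3.14, 3.14, 3.14].

## Interface

Orientations are given as a rotation vector (axis times angle).
In Python, from cell import sensors, vision, order gives the robot as it stands. The module is installed in compiled form; this text tells all that it offers.
- The arm moves only by the tool step_arm, never from a script. Its argument "series" is one flat list of numbers, 7 for each row, row after row: the shift along the tool's x, y, z in mm, then the turn, a rotation vector about the tool's x, y, z in degrees, then the opening, from 0 (shut) to 1 (fully open). In form: [dx, dy, dz, rx, ry, rz, grip, dx, dy, dz, rx, ry, rz, grip, ...]. A call has 1 to 10 rows; each row shifts and turns the commanded pose from where the row before left it, along the tool's axes as they then stand; what a row does not reach is not made up. A row lasts 1/8 s, in which the tool goes at most 62.5 mm and 10.7 degrees, less where a joint would pass 70% of its speed; a pose out of reach is approached as far as the arm can. A call is refused whole if a number of a shift passes 62.5 or a number of a turn 10.7, either way. A call with a gripper value outside its range is refused whole. The fingers move at their own pace and stop on an object; "newtons" is the grip in N (left out, the last holds). Time passes only in rows, so rows that do not move let the fingers close. It gives the time, the measured TCP pose, the force and the opening at its end, in the units of the state.
- sensors.sense(): the state, without advancing time (a new reading comes with each control period).
- vision.capture(name): name is "scene" or "top" or "wrist"; returns a dict with "pixels" (420x560x3 uint8, red, green, blue), "range_z" (420x560 float32, m along the optical axis (not along the pixel's ray), 0 where there is no reading), "fx", "fy", "cx", "cy" (pixels), "world_to_cam" (4x4, takes a point from world to camera coordinates); the wrist camera has in their place "mount" (4x4, takes a point from camera to tool coordinates, whose origin is the TCP and whose axes are the tool frame's). Camera axes: x right, y up, looking along -z (the intrinsics and any distortion apply to the point x, -y, -z); pixel columns grow to the right and rows downward; lengths in m; the calibration is good to about 2 mm. The wrist camera is an equidistant fisheye: a pixel r from the principal point sees the ray r / f radians off the axis. A picture is of the moment at which its call begins: read the wrist's pose just before it.
- order.close_job(): hands the job in, once; it reports no verdict.
The state is a dict: "time_s": time; "joint_pos": joint angles; "qvel": joint speeds; "joint_torque": joint torques, N m; "tcp_pos": TCP position; "eef_rot": TCP orientation; "wrist_force": force on the tool from outside, world axes, zero at the start; "torque": the same for the moment, N m; "opening": finger opening in m.
Only numpy, scipy, OpenCV 4.12 (cv2) and the standard library are available. Lean on these libraries where they do the work, as an engineer would, in place of code of your own. Each camera call takes 0.05 s, during which the arm holds its last target.

## Working session

There is one attempt and no reset: what is moved stays moved. The work goes in short steps, Python scripts to look and compute and a tool call to move; the robot and the scene stay as the last step left them, time stands still between calls to the robot, and variables do not carry over. Pictures are saved under pics/ and viewed, and the job is handed in when it is done.

Besides the shell and the picture viewer there is one more tool, called after "Emit:" as name(argument=value, ...) on one line, values as JSON. step_arm: Moves the arm, as the interface text tells. Its arguments: {"type":"object","properties":{"series":{"type":"array"},"newtons":{"type":"number"}},"required":["series"]}

```bash
mkdir -p pics
python3 - <<'E'
from cell import sensors, vision
import cv2, numpy as np, pickle
s=sensors.sense(); print(s)
for n in ["scene","top","wrist"]:
    c=vision.capture(n)
    pickle.dump(c,open(f"{n}0.pkl","wb"))
    cv2.imwrite(f"pics/{n}0.png",c["pixels"][:,:,::-1])
    print(n,{k:v for k,v in c.items() if k not in("pixels","range_z")})
E
```

```text
{'time_s': 0.0, 'joint_pos': array([ 1.09980576,  0.5371934 , -0.00441613,  1.53885137,  0.002594  ,
        1.06728581, -0.07121247]), 'qvel': array([-0.00097102,  0.00116185,  0.00028529, -0.001573  ,  0.00041365,
        0.00070909,  0.00010108]), 'joint_torque': array([ 3.28857886e-04, -5.83424950e+01,  1.04883201e+00, -2.59101981e+01,
        1.23700136e-02,  9.65657411e-03,  3.69887161e-07]), 'tcp_pos': array([ 0.25571576, -0.59691242,  0.23040413]), 'eef_rot': array([-0.41072615,  2.00067564, -1.99727784]), 'wrist_force': array([0.8050448 , 0.12928296, 0.36220554]), 'torque': array([-0.00200536,  0.04889856, -0.04153435]), 'opening': 0.08533409036772613}
scene {'fx': 380.53536023891985, 'fy': 380.53536023891985, 'cx': 282.54088169968924, 'cy': 208.28035402626404, 'world_to_cam': array([[ 0.21826158,  0.97579398,  0.0137111 , -0.10545063],
       [-0.84111864,  0.18097642,  0.50967339,  0.37221112],
       [ 0.49485484, -0.12277478,  0.86025871, -1.00141453],
       [ 0.        ,  0.        ,  0.        ,  1.        ]])}
top {'fx': 428.3068121085235, 'fy': 428.3068121085235, 'c
[... 167 characters left out ...]
723e-01, -1.32388642e-02,  2.04525421e-01,
        -4.92219401e-01],
       [-2.04449309e-01,  6.88206785e-03,  9.78852960e-01,
        -9.36194618e-01],
       [ 0.00000000e+00,  0.00000000e+00,  0.00000000e+00,
         1.00000000e+00]])}
wrist {'fx': 325.19226210127806, 'fy': 325.19226210127806, 'cx': 284.9038031949407, 'cy': 206.4820617140455, 'mount': array([[ 4.91553655e-04, -9.63904626e-01, -2.66247310e-01,
        -6.61830722e-02],
       [ 5.44607144e-04,  2.66247560e-01, -9.63904528e-01,
        -1.41765159e-01],
       [ 9.99999731e-01,  3.28810606e-04,  6.55824307e-04,
        -7.29064945e-05],
       [ 0.00000000e+00,  0.00000000e+00,  0.00000000e+00,
         1.00000000e+00]])}
```

View pics/top0.png

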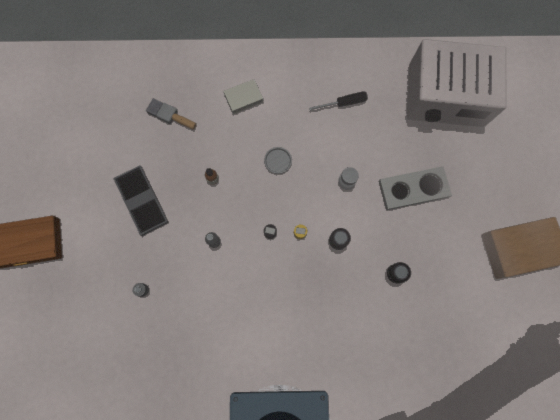

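View pics/scene0.png

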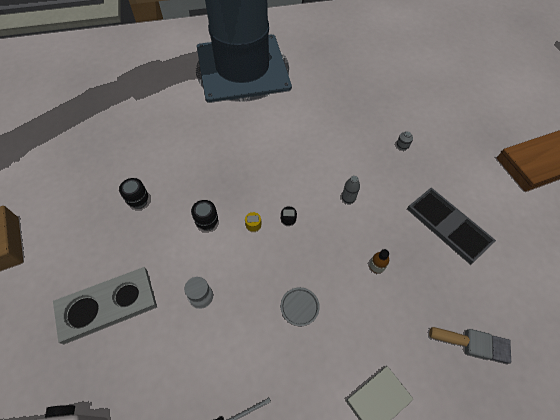

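View pics/wrist0.png

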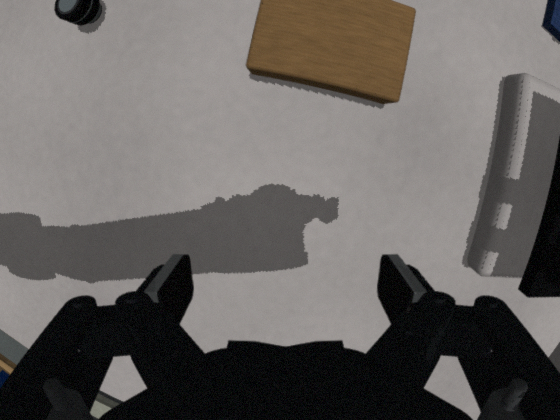

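The top view shows these parts:
- Steel objectives at (212,240), taller, and (140,290), shorter.
- Eyepieces at (340,239) and (399,272).
- Black mount with a bright rectangle at (270,231), and the yellow look-alike at (300,232), which is not meant.
- Block at (415,188), tray at (141,200), dish at (278,160).
- Bottle at (211,175), jar at (348,178).

Next I'll measure positions.

```bash
cat > h.py <<'E'
import numpy as np, cv2, pickle
def cloud(c):
    z=c["range_z"].astype(float); H,W=z.shape
    u,v=np.meshgrid(np.arange(W),np.arange(H))
    x=(u-c["cx"])/c["fx"]*z; y=-(v-c["cy"])/c["fy"]*z
    P=np.stack([x,y,-z],-1); T=np.linalg.inv(c["world_to_cam"])
    Q=P@T[:3,:3].T+T[:3,3]; Q[z<=0]=np.nan
    return Q
def ray(c,uv,zp):
    uv=np.atleast_2d(np.asarray(uv,float))
    d=np.stack([(uv[:,0]-c["cx"])/c["fx"],-(uv[:,1]-c["cy"])/c["fy"],-np.ones(len(uv))],-1)
    T=np.linalg.inv(c["world_to_cam"]); d=d@T[:3,:3].T; o=T[:3,3]
    return o+d*((zp-o[2])/d[:,2])[:,None]
def proj(c,p):
    p=np.atleast_2d(np.asarray(p,float)); q=p@c["world_to_cam"][:3,:3].T+c["world_to_cam"][:3,3]
    return np.stack([c["cx"]+c["fx"]*q[:,0]/-q[:,2],c["cy"]-c["fy"]*q[:,1]/-q[:,2]],-1)
E
python3 - <<'E'
from h import *
for n in ["top","scene"]:
    c=pickle.load(open(n+"0.pkl","rb")); Q=cloud(c)
    Z=Q[...,2]; print(n,"bench z",np.nanmedian(Z[(Q[...,0]>.3)&(Q[...,0]<.9)]))
    m=((Z>0.006)&(Q[...,0]>.3)&(Q[...,0]<.85)&(abs(Q[...,1])<.5)).astype(np.uint8)
    k,l,st,ce=cv2.connectedComponentsWithStats(m)
    for i in range(1,k):
        if st[i,4]<25: continue
        q=Q[l==i]; zt=np.nanpercentile(q[:,2],95)
        t=q[q[:,2]>zt-.008]
        print(ce[i].round(),st[i,4],"ztop %.3f"%zt,"topmid",((t.min(0)+t.max(0))/2).round(3)[:2],"topspan",(t.max(0)-t.min(0)).round(3)[:2],"allspan",(q.max(0)-q.min(0)).round(3)[:2])
c=pickle.load(open("top0.pkl","rb"))
im=c["pixels"][:,:,::-1]
cv2.imwrite("pics/topcrop.png",cv2.resize(im[130:310,100:470],None,fx=2.1,fy=2.1,interpolation=cv2.INTER_CUBIC))
E
```

```text
top bench z 2.7434881018528756e-05
[450.  92.] 4984 ztop 0.117 topmid [ 0.789 -0.417] topspan [0.121 0.166] allspan [0.125 0.168]
[243.  96.] 798 ztop 0.024 topmid [0.811 0.079] topspan [0.077 0.096] allspan [0.077 0.099]
[346. 100.] 372 ztop 0.026 topmid [ 0.803 -0.18 ] topspan [0.035 0.109] allspan [0.048 0.148]
[168. 113.] 635 ztop 0.021 topmid [0.773 0.261] topspan [0.08  0.125] allspan [0.082 0.125]
[277. 159.] 157 ztop 0.012 topmid [ 0.646 -0.006] topspan [0.069 0.067] allspan [0.069 0.067]
[140. 200.] 803 ztop 0.016 topmid [0.55  0.326] topspan [0.175 0.135] allspan [0.175 0.135]
[348. 178.] 342 ztop 0.057 topmid [ 0.591 -0.176] topspan [0.04  0.038] allspan [0.043 0.041]
[415. 188.] 2008 ztop 0.020 topmid [ 0.571 -0.34 ] topspan [0.104 0.171] allspan [0.105 0.171]
[211. 176.] 171 ztop 0.065 topmid [0.602 0.154] topspan [0.017 0.015] allspan [0.028 0.028]
[270. 231.] 153 ztop 0.029 topmid [0.466 0.014] topspan [0.031 0.028] allspan [0.031 0.029]
[300. 231.] 154 ztop 0.029 topmid [ 0.464 -0.057] topspan [0.029 0.029] allspan [0.03  0.029]
[339. 238.] 371 ztop 0.059 topmid [ 0.4
[... 1257 characters left out ...]
topspan [0.015 0.015] allspan [0.029 0.028]
[102. 305.] 4089 ztop 0.018 topmid [ 0.574 -0.339] topspan [0.105 0.17 ] allspan [0.105 0.17 ]
[198. 292.] 681 ztop 0.055 topmid [ 0.596 -0.175] topspan [0.039 0.039] allspan [0.041 0.042]
[300. 306.] 263 ztop 0.010 topmid [ 0.651 -0.007] topspan [0.068 0.069] allspan [0.068 0.069]
[477. 343.] 1570 ztop 0.019 topmid [0.777 0.26 ] topspan [0.081 0.125] allspan [0.082 0.126]
[380. 397.] 2180 ztop 0.022 topmid [0.814 0.077] topspan [0.072 0.1  ] allspan [0.072 0.1  ]
[251. 409.] 182 ztop 0.016 topmid [ 0.791 -0.121] topspan [0.018 0.065] allspan [0.018 0.065]
[ 66. 414.] 553 ztop 0.113 topmid [ 0.753 -0.363] topspan [0.013 0.061] allspan [0.029 0.064]
```

View pics/topcrop.png

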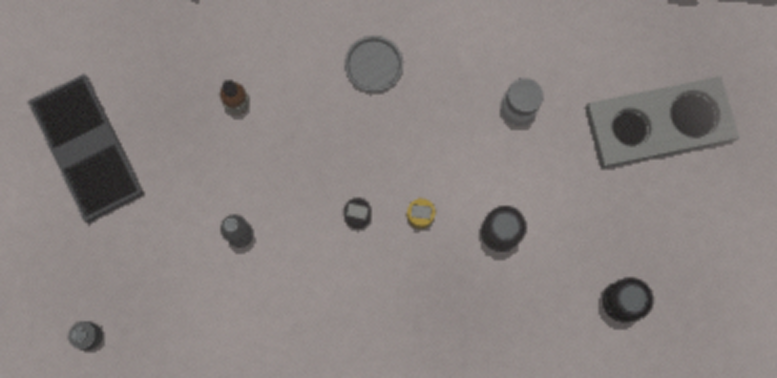

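Run:
```python
from h import *
from scipy.spatial.transform import Rotation as R
print(R.from_rotvec([-0.41072615,2.00067564,-1.99727784]).as_matrix().round(3))
def rect(mask,c,z):
    cs,_=cv2.findContours(mask,cv2.RETR_EXTERNAL,cv2.CHAIN_APPROX_NONE); k=max(cs,key=cv2.contourArea)[:,0,:]
    p=ray(c,k,z)[:,:2].astype(np.float32)*1000
    return cv2.minAreaRect(p)
for n in ["top","scene"]:
    c=pickle.load(open(n+"0.pkl","rb")); Q=cloud(c); b=np.nanmedian(Q[...,2][(Q[...,0]>.3)&(Q[...,0]<.9)])
    Z=Q[...,2]
    def comp(seed,z0):
        u,v=proj(c,[seed])[0].astype(int)
        w=(abs(Q[...,0]-seed[0])<.12)&(abs(Q[...,1]-seed[1])<.13)&(Z>z0)
        return w.astype(np.uint8)
    m=comp((.573,-.34,0),.01); print(n,"block",rect(m,c,.018))
    # wells: dark pixels in block
    g=cv2.cvtColor(c["pixels"],cv2.COLOR_RGB2GRAY)
    cs,_=cv2.findContours(m,cv2.RETR_EXTERNAL,cv2.CHAIN_APPROX_NONE)
    hull=np.zeros_like(m); cv2.drawContours(hull,[max(cs,key=cv2.contourArea)],-1,1,-1); hull=cv2.erode(hull,np.ones((3,3)))
    d=((g<85)&(hull>0)).astype(np.uint8)
    cs,_=cv2.findContours(d,cv2.RETR_EXTERNAL,cv2.CHAIN_APPROX_NONE)
    for k in cs:
        if cv2.contourArea(k)<80: continue
        e=ray(c,k[:,0],.018)[:,:2].astype(np.float32)*1000
        print("  well",cv2.minEnclosingCircle(e), (e.min(0)+e.max(0))/2, e.max(0)-e.min(0))
    m=comp((.552,.327,0),.006); m[:, :]*=(Q[...,2]<.03).astype(np.uint8)
    cc=cv2.connectedComponentsWithStats(m); i=1+np.argmax(cc[2][1:,4]); print(n,"tray",rect((cc[1]==i).astype(np.uint8),c,.014))
    w=(np.hypot(Q[...,0]-.648,Q[...,1]+.006)<.05)&(Z>.006)
    cs,_=cv2.findContours(w.astype(np.uint8),cv2.RETR_EXTERNAL,cv2.CHAIN_APPROX_NONE)
    e=ray(c,max(cs,key=len)[:,0],.010)[:,:2].astype(np.float32)*1000; print(n,"dish",cv2.minEnclosingCircle(e))
```

```text
[[-0.919 -0.001  0.394]
 [-0.394  0.002 -0.919]
 [ 0.    -1.    -0.002]]
top block ((568.9256591796875, -338.27130126953125), (77.97782897949219, 163.438720703125), 11.068721771240234)
  well ((562.6360473632812, -301.7555236816406), 22.27750015258789) [ 561.7589  -301.49432] [42.669678 43.960724]
  well ((577.0650024414062, -375.6458740234375), 27.774797439575195) [ 577.1013  -375.15668] [55.470642 53.654816]
top tray ((548.3985595703125, 326.140625), (162.56687927246094, 73.37690734863281), 27.04363441467285)
top dish ((646.27099609375, -6.402465343475342), 34.6365852355957)
scene block ((575.7430419921875, -338.67352294921875), (79.21460723876953, 161.1934814453125), 10.859062194824219)
  well ((581.9472045898438, -376.5858459472656), 28.886323928833008) [ 581.7781 -376.1424] [57.403748 56.408997]
  well ((567.2139282226562, -302.5128479003906), 22.773447036743164) [ 567.2628 -302.3897] [44.854553 44.548096]
scene tray ((555.3191528320312, 323.76873779296875), (159.02696228027344, 76.72358703613281), 27.076845169067383)
scene dish ((651.26806640625, -7.116610050201416), 34.47042465209961)
```

Averaged over both cameras, world x, y in mm:

| Item | x | y |
|---|---|---|
| long objective | 449 | 148 |
| short objective | 337 | 311 |
| eyepiece near | 445 | -147 |
| eyepiece far | 365 | -277 |
| mount | 468 | 14 |
| large well | 579.5 | -375.7 |
| small well | 565 | -302 |
| bay | 592 | 346 |
| bay | 512 | 305 |
| dish | 649 | -6.5 |

The mount is the black cylinder with the bright rectangle at top (270,231). The yellow one at (300,232) is the decoy, and the enlarged crop confirms this. I'll turn the jaws to lie along world x and go to the far eyepiece first.

Emit:
step_arm(series=[0,0,0,0,-10.7,0,1,0,0,0,0,-10.7,0,1,0,0,0,0,-10.7,0,1,0,0,0,0,-10.7,0,1,0,0,0,0,-10.7,0,1,0,0,0,0,-10.7,0,1,0,0,0,0,-2.6,0,1,-53,0,18,0,0,0,1,-53,10,18,0,0,0,1,-53,10,18,0,0,0,1], newtons=40)

```text
time_s: 1.4
tcp_pos: [0.3104, -0.4367, 0.2109]
eef_rot: [-1.209, 1.209, -1.21]
wrist_force: [0.8, -0.1, 0.2]
opening: 0.0854
```

Emit:
step_arm(series=[-40,15,14,0,0,0,1,-40,15,14,0,0,0,1,-40,15,14,0,0,0,1,-40,15,13,0,0,0,1,0,0,0,0,0,0,1])

```text
time_s: 2.02
tcp_pos: [0.3653, -0.2749, 0.1504]
eef_rot: [-1.211, 1.208, -1.202]
wrist_force: [-0.7, 0.1, 0.2]
opening: 0.0852
```

```bash
cat >> h.py <<'E'
from scipy.spatial.transform import Rotation as R
def wrist(name):
    from cell import sensors, vision
    s=sensors.sense(); c=vision.capture("wrist"); cv2.imwrite(f"pics/{name}.png",c["pixels"][:,:,::-1])
    H,W=c["range_z"].shape; u,v=np.meshgrid(np.arange(W),np.arange(H))
    a=u-c["cx"]; b=v-c["cy"]; r=np.hypot(a,b)+1e-9; th=r/c["fx"]
    t=np.tan(np.minimum(th,1.45)); z=c["range_z"].astype(float)
    P=np.stack([a/r*t*z,-b/r*t*z,-z],-1)
    M=c["mount"]; P=P@M[:3,:3].T+M[:3,3]
    Q=P@R.from_rotvec(s["eef_rot"]).as_matrix().T+s["tcp_pos"]; Q[z<=0]=np.nan
    return s,c,Q
def blob(Q,seed,zlo,zhi,rad):
    q=Q[(np.hypot(Q[...,0]-seed[0],Q[...,1]-seed[1])<rad)&(Q[...,2]>zlo)&(Q[...,2]<zhi)]
    if len(q)<5: return None
    (x,y),r=cv2.minEnclosingCircle((q[:,:2]*1000).astype(np.float32))
    return np.round([x,y,r,np.median(q[:,2])*1000,len(q)],1)
E
python3 - <<'E'
from h import *
s,c,Q=wrist("w1"); print(s["tcp_pos"],s["joint_pos"].round(2))
print("bench",np.nanmedian(Q[...,2]), "eyeB",blob(Q,(.365,-.277),.045,.075,.045),"eyeA",blob(Q,(.445,-.147),.045,.075,.045))
E
```

```text
[ 0.36527426 -0.27486428  0.15035006] [ 0.86  0.36 -0.38  2.08  0.19  0.73  0.37]
bench -0.0002748504338951352 eyeB [ 363.9 -276.6   23.    55.8 2784. ] eyeA [ 444.1 -145.4   23.4   55.5 2674. ]
```

View pics/w1.png

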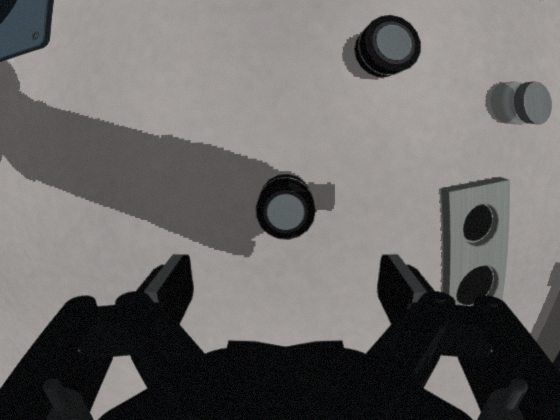

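The wrist view shows the far eyepiece at (287,209) and the other one at (393,45). Depth puts it at (364, -276.6) mm with radius 23, matching the other cameras within 1 mm. I'll go down and grip.

Emit:
step_arm(series=[2,40,-1,0,0,0,1,0,40,0,0,0,0,1,0,35,0,0,0,0,1,0,14,0,0,0,0,1,0,0,0,0,0,0,0.5,0,0,0,0,0,0,0,0,0,0,0,0,0,0,0,0,0,0,0,0,0,0,0,0,0,0,0,0], newtons=40)

```text
time_s: 3.2
tcp_pos: [0.3648, -0.2813, 0.0237]
eef_rot: [-1.209, 1.207, -1.212]
wrist_force: [-1.4, -0.1, 7.4]
opening: 0.0448
```

Emit:
step_arm(series=[0,-10,0,0,0,0,0,0,-30,0,0,0,0,0,0,-45,0,0,0,0,0,0,-45,0,0,0,0,0,0,0,0,0,0,0,0])

```text
time_s: 3.82
tcp_pos: [0.366, -0.2819, 0.156]
eef_rot: [-1.208, 1.203, -1.216]
wrist_force: [-0.3, -1.3, -2.3]
opening: 0.0448
```

Run:
```python
from h import *
s,c,Q=wrist("w2"); print(s["tcp_pos"],s["opening"],s["wrist_force"],s["joint_pos"].round(2))
print("eyeB",blob(Q,s["tcp_pos"],s["tcp_pos"][2]+.02,s["tcp_pos"][2]+.06,.03))
```

```text
[ 0.36601533 -0.28193087  0.1559504 ] 0.04475586533883931 [-0.29660198 -1.29910719 -2.32355546] [ 0.89  0.36 -0.39  2.07  0.2   0.74  0.37]
eyeB [  366.   -277.3    28.7   188.2 12461. ]
```

View pics/w2.png

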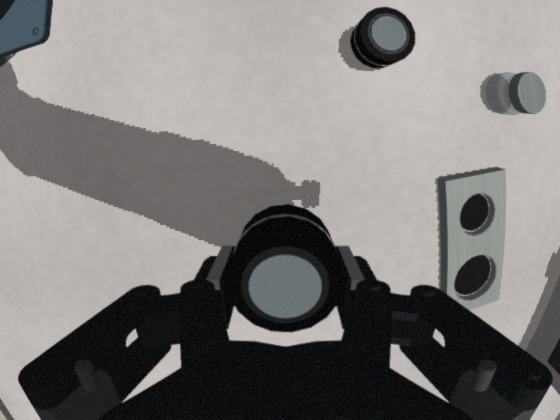

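The eyepiece is held, with its lens at (285,285) between the pads. It sits about 4.5 mm off the TCP in +y. I'll carry it to the far bay.

Emit:
step_arm(series=[-30,0,10,0,0,0,0,-50,0,18,0,0,0,0,-55,0,20,0,0,0,0,-55,0,20,0,0,0,0,-55,0,20,0,0,0,0,-55,0,20,0,0,0,0,-55,0,20,0,0,0,0,-55,0,20,0,0,0,0,-55,0,20,0,0,0,0,-50,0,20,0,0,0,0])

```text
time_s: 5.12
tcp_pos: [0.5514, 0.2362, 0.1507]
eef_rot: [-1.212, 1.21, -1.208]
wrist_force: [0.5, -1.4, -1.1]
opening: 0.045
```

Emit:
step_arm(series=[-45,0,18,0,0,0,0,-35,0,13,0,0,0,0,-20,20,8,0,0,0,0,0,0,0,0,0,0,0,0,0,0,0,0,0,0])

```text
time_s: 5.75
tcp_pos: [0.5905, 0.3331, 0.1314]
eef_rot: [-1.211, 1.21, -1.21]
wrist_force: [-0.0, -0.6, -0.9]
opening: 0.0447
```

Run:
```python
from h import *
s,c,Q=wrist("w3"); print(s["tcp_pos"],s["opening"],s["joint_pos"].round(2))
from cell import vision
t=vision.capture("top"); pickle.dump(t,open("top1.pkl","wb")); im=t["pixels"][100:260,80:240,::-1]
Qt=cloud(t); z=s["tcp_pos"][2]
print(blob(Qt,s["tcp_pos"],z+.028,z+.045,.04))
w=c["pixels"][:,:,::-1]
cv2.imwrite("pics/w3b.png",np.hstack([w[:,:],cv2.resize(im,(240,420))]))
m=((Q[...,2]>.009)&(Q[...,2]<.02)&(np.hypot(Q[...,0]-.552,Q[...,1]-.326)<.11)).astype(np.uint8)
q=Q[m>0]; print(len(q),cv2.minAreaRect((q[:,:2]*1000).astype(np.float32)))
```

```text
[0.59054626 0.33311125 0.13142243] 0.044706341958789156 [-0.29  0.74 -0.46  1.51  0.37  0.98 -0.84]
None
3965 ((550.3349609375, 328.5034484863281), (160.81228637695312, 72.6319808959961), 27.051464080810547)
```

View pics/w3b.png

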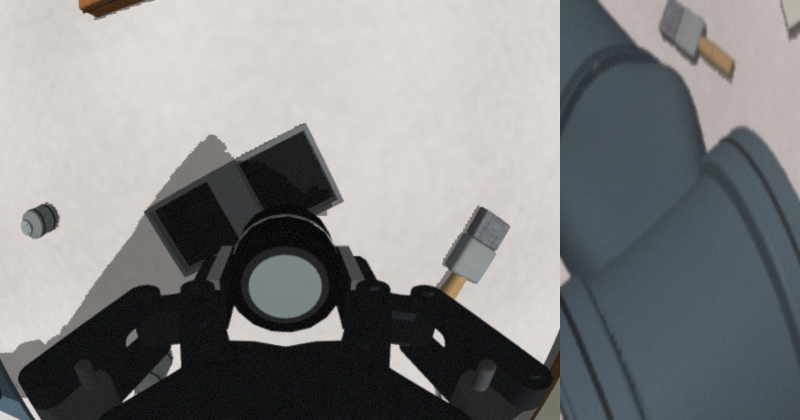

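Emit:
step_arm(series=[-12,30,0,0,0,0,0,0,30,0,0,0,0,0,0,25,0,0,0,0,0,0,10,0,0,0,0,0,0,4,0,0,0,0,0,0,0,0,0,0,0,0])

```text
time_s: 6.6
tcp_pos: [0.5916, 0.3468, 0.034]
eef_rot: [-1.208, 1.209, -1.209]
wrist_force: [-0.3, 0.6, -0.9]
opening: 0.0446
```

Emit:
step_arm(series=[2,3,-1,0,0,0,0,0,2,0,0,0,0,0,0,0,0,0,0,0,0])

```text
time_s: 6.98
tcp_pos: [0.59, 0.3444, 0.0283]
eef_rot: [-1.209, 1.209, -1.209]
wrist_force: [-0.2, 0.7, -1.4]
opening: 0.0449
```

Emit:
step_arm(series=[0,1,0,0,0,0,0,0,1,0,0,0,0,0,0,0,0,0,0,0,0])

```text
time_s: 7.35
tcp_pos: [0.5902, 0.3447, 0.0277]
eef_rot: [-1.209, 1.209, -1.21]
wrist_force: [-2.7, -2.7, 9.6]
opening: 0.0447
```

Contact with the bay floor shows as a 9.6 N upward force. I'll release and retreat.

Emit:
step_arm(series=[0,0,0,0,0,0,0.6,0,0,0,0,0,0,0.7,0,0,0,0,0,0,0.9,0,0,0,0,0,0,0.9,0,-20,0,0,0,0,0.9,0,-50,0,0,0,0,1,40,-60,0,0,0,0,1])

```text
time_s: 8.22
tcp_pos: [0.5889, 0.3133, 0.1511]
eef_rot: [-1.209, 1.207, -1.203]
wrist_force: [1.9, -0.3, 0.2]
opening: 0.0854
```

Run:
```python
from h import *
s,c,Q=wrist("w4"); print(s["tcp_pos"],s["opening"])
print(blob(Q,(.59,.349),.045,.075,.04))
```

```text
[0.58894777 0.31332036 0.15113272] 0.08541409396784184
[ 588.7  349.4   23.2   59.8 3020. ]
```

View pics/w4.png

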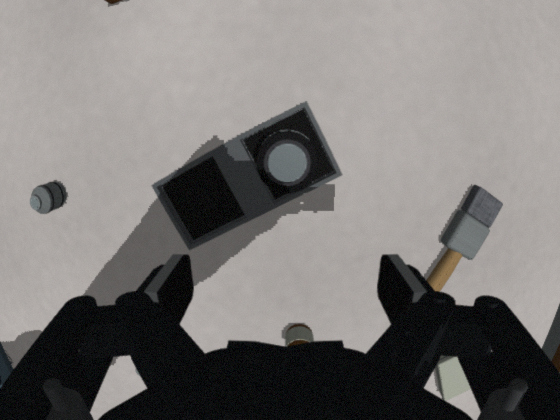

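The eyepiece stands in the far bay at (588.7, 349.4), top at 59.8 mm, lens at pixel (287,160). Next is the short objective, at (47,197) in this view. First I'll measure it from here.

Run:
```python
from h import *
s,c,Q=wrist("w5")
print(blob(Q,(.337,.311),.039,.05,.04),blob(Q,(.337,.311),.008,.05,.04)); print(blob(Q,(.449,.148),.07,.08,.04))
```

```text
[336.8 314.6   9.   42.  142. ] [336.8 314.9  15.3  32.2 791. ]
None
```

Emit:
step_arm(series=[0,0,-40,0,0,0,1,0,0,-50,0,0,0,1,0,0,-50,0,0,0,1,0,0,-50,0,0,0,1,0,0,-40,0,0,0,1,0,0,-20,0,0,0,1,0,0,0,0,0,0,1])

```text
time_s: 9.2
tcp_pos: [0.3399, 0.3103, 0.1488]
eef_rot: [-1.209, 1.208, -1.208]
wrist_force: [0.7, -0.5, 0.2]
opening: 0.0854
```

Run:
```python
from h import *
s,c,Q=wrist("w6"); print(s["tcp_pos"],s["joint_pos"].round(2))
print(blob(Q,(.337,.311),.039,.05,.04),blob(Q,(.337,.311),.008,.05,.04))
```

```text
[0.33994786 0.31026568 0.14880775] [-0.37  0.4  -0.56  2.07  0.31  0.75 -1.12]
[335.2 315.1   8.3  41.5 307. ] [ 335.   314.6   15.3   34.8 1159. ]
```

View pics/w6.png

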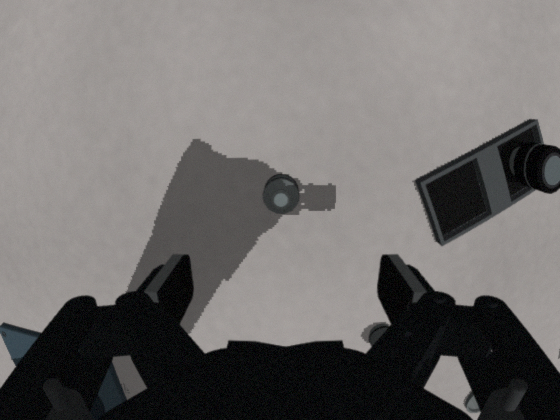

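Emit:
step_arm(series=[-3,40,-4,0,0,0,1,0,40,0,0,0,0,1,0,35,0,0,0,0,1,0,20,0,0,0,0,1,0,0,0,0,0,0,1])

```text
time_s: 9.88
tcp_pos: [0.337, 0.3122, 0.0119]
eef_rot: [-1.211, 1.21, -1.211]
wrist_force: [0.5, 0.3, 0.9]
opening: 0.0854
```

Emit:
step_arm(series=[-1,0,-1.5,0,0,0,0.7,0,0,0,0,0,0,0.5,0,0,0,0,0,0,0.2,0,0,0,0,0,0,0,0,0,0,0,0,0,0,0,0,0,0,0,0,0], newtons=40)

```text
time_s: 10.62
tcp_pos: [0.3352, 0.3142, 0.0141]
eef_rot: [-1.208, 1.209, -1.209]
wrist_force: [-0.1, -0.1, 6.7]
opening: 0.0281
```

Emit:
step_arm(series=[0,-15,0,0,0,0,0,0,-40,0,0,0,0,0,0,-50,5,0,0,0,0,20,-35,15,0,0,0,0,45,-10,20,0,0,0,0,55,0,20,0,0,0,0,55,0,20,0,0,0,0,55,0,20,0,0,0,0,55,0,20,0,0,0,0,55,0,20,0,0,0,0])

```text
time_s: 11.88
tcp_pos: [0.4746, -0.028, 0.1642]
eef_rot: [-1.209, 1.209, -1.209]
wrist_force: [1.1, 0.9, -0.8]
opening: 0.028
```

Emit:
step_arm(series=[55,0,19,0,0,0,0,55,0,19,0,0,0,0,55,0,19,0,0,0,0,50,0,17,0,0,0,0,30,20,10,0,0,0,0,12,0,4,0,0,0,0,0,0,0,0,0,0,0])

```text
time_s: 12.75
tcp_pos: [0.5625, -0.2829, 0.144]
eef_rot: [-1.208, 1.21, -1.209]
wrist_force: [-0.0, -0.0, -1.6]
opening: 0.0281
```

Run:
```python
from h import *
s,c,Q=wrist("w7"); print(s["tcp_pos"],s["opening"],s["joint_pos"].round(2))
m=((Q[...,2]>.013)&(Q[...,2]<.024)&(np.hypot(Q[...,0]-.572,Q[...,1]+.339)<.11)).astype(np.uint8)
q=Q[m>0]; print(len(q),cv2.minAreaRect((q[:,:2]*1000).astype(np.float32)))
z=s["tcp_pos"][2]; 
for a in (10,16,20,26): print(a,blob(Q,s["tcp_pos"],z+a/1000,z+a/1000+.008,.02))
```

```text
[ 0.5625049  -0.28291956  0.1439608 ] 0.028092341825070363 [ 0.65  0.63 -0.37  1.65  0.27  0.91  0.18]
5298 ((571.4401245117188, -339.2534484863281), (76.21102905273438, 161.7934112548828), 10.884876251220703)
10 [ 562.5 -282.    19.5  160.   949. ]
16 [ 562.5 -282.    19.4  163.8 2338. ]
20 [ 562.5 -281.7   19.3  168.3 2325. ]
26 [ 562.5 -281.9   19.5  171.4 1369. ]
```

View pics/w7.png

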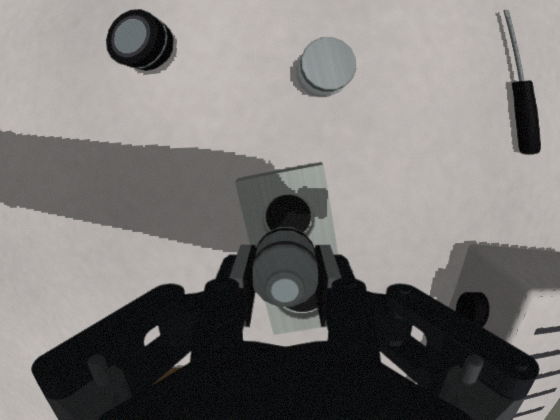

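Emit:
step_arm(series=[15,20,2,0,0,0,0,4,30,0,0,0,0,0,0,30,0,0,0,0,0,0,20,0,0,0,0,0,0,10,0,0,0,0,0,0,0,0,0,0,0,0])

```text
time_s: 13.55
tcp_pos: [0.5647, -0.3016, 0.0334]
eef_rot: [-1.209, 1.209, -1.208]
wrist_force: [0.0, -0.3, -1.8]
opening: 0.0285
```

Emit:
step_arm(series=[0,5,0,0,0,0,0,0,4,0,0,0,0,0,0,2,0,0,0,0,0,0,0,0,0,0,0,0])

```text
time_s: 14.05
tcp_pos: [0.5646, -0.3023, 0.0224]
eef_rot: [-1.209, 1.209, -1.209]
wrist_force: [0.0, 0.0, -2.0]
opening: 0.0276
```

Emit:
step_arm(series=[0,1,0,0,0,0,0,0,0,0,0,0,0,0,0,0,0,0,0,0,0])

```text
time_s: 14.42
tcp_pos: [0.5647, -0.3023, 0.0222]
eef_rot: [-1.209, 1.209, -1.21]
wrist_force: [-2.0, 0.4, 5.5]
opening: 0.0285
```

Emit:
step_arm(series=[0,0,0,0,0,0,0.45,0,0,0,0,0,0,0.6,0,0,0,0,0,0,0.7,0,0,0,0,0,0,0.7,0,-20,0,0,0,0,0.7,0,-50,0,0,0,0,1,-40,-55,0,0,0,0,1,0,0,0,0,0,0,1])

```text
time_s: 15.42
tcp_pos: [0.5687, -0.2625, 0.148]
eef_rot: [-1.206, 1.198, -1.211]
wrist_force: [0.7, -0.6, -0.3]
opening: 0.0857
```

Run:
```python
from h import *
s,c,Q=wrist("w8"); print(s["tcp_pos"],s["opening"])
print("short",blob(Q,(.564,-.302),.047,.06,.04),blob(Q,(.564,-.302),.023,.06,.04))
print("eyeA",blob(Q,(.445,-.147),.052,.06,.04))
```

```text
[ 0.56869797 -0.26252703  0.14795193] 0.08570205176795846
short [ 563.7 -301.5    8.1   49.6  270. ] [ 563.8 -301.2   15.2   42.6 1074. ]
eyeA [ 444.4 -145.6   23.5   56.1 2286. ]
```

View pics/w8.png

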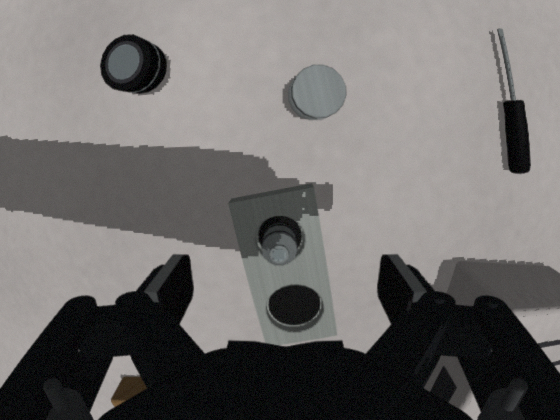

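The short objective stands in the small well at (563.7, -301.5), nose top at 49.6 mm, seen at pixel (280,245). Next is the second eyepiece.

Emit:
step_arm(series=[-25,0,-28,0,0,0,1,-35,0,-38,0,0,0,1,-35,0,-38,0,0,0,1,-22,0,-20,0,0,0,1,0,0,0,0,0,0,1])

```text
time_s: 16.1
tcp_pos: [0.4383, -0.1478, 0.1413]
eef_rot: [-1.212, 1.211, -1.207]
wrist_force: [1.0, -0.0, 0.3]
opening: 0.0856
```

Emit:
step_arm(series=[-2,35,6,0,0,0,1,0,40,0,0,0,0,1,0,30,0,0,0,0,1,0,13,0,0,0,0,1,0,0,0,0,0,0,1])

```text
time_s: 16.73
tcp_pos: [0.4464, -0.1469, 0.0233]
eef_rot: [-1.21, 1.211, -1.209]
wrist_force: [0.3, 0.4, 0.5]
opening: 0.0852
```

Emit:
step_arm(series=[-1,0,-2,0,0,0,0.8,0,0,0,0,0,0,0.6,0,0,0,0,0,0,0,0,0,0,0,0,0,0,0,0,0,0,0,0,0], newtons=40)

```text
time_s: 17.35
tcp_pos: [0.4451, -0.1457, 0.0249]
eef_rot: [-1.209, 1.208, -1.211]
wrist_force: [-1.6, -0.5, 7.5]
opening: 0.0448
```

Emit:
step_arm(series=[0,-15,0,0,0,0,0,0,-45,0,0,0,0,0,0,-50,0,0,0,0,0,-25,-18,4,0,0,0,0,-50,0,7,0,0,0,0,-55,0,8,0,0,0,0,-55,0,8,0,0,0,0,-55,0,8,0,0,0,0,-55,0,8,0,0,0,0,-55,0,8,0,0,0,0])

```text
time_s: 18.6
tcp_pos: [0.4956, 0.2061, 0.1529]
eef_rot: [-1.209, 1.209, -1.21]
wrist_force: [0.6, 0.4, -2.4]
opening: 0.0448
```

Emit:
step_arm(series=[-45,0,6,0,0,0,0,-30,0,4,0,0,0,0,-10,0,2,0,0,0,0,0,0,0,0,0,0,0,0,0,0,0,0,0,0])

```text
time_s: 19.23
tcp_pos: [0.5078, 0.2874, 0.1518]
eef_rot: [-1.209, 1.21, -1.212]
wrist_force: [-0.6, -0.8, -1.6]
opening: 0.0451
```

Run:
```python
from h import *
s,c,Q=wrist("w9"); print(s["tcp_pos"],s["opening"],s["joint_pos"].round(2))
m=((Q[...,2]>.009)&(Q[...,2]<.02)&(np.hypot(Q[...,0]-.552,Q[...,1]-.326)<.11)).astype(np.uint8)
q=Q[m>0]; print(len(q),cv2.minAreaRect((q[:,:2]*1000).astype(np.float32)))
```

```text
[0.50781115 0.28742254 0.15181865] 0.04505373536417927 [-0.23  0.57 -0.5   1.76  0.34  0.89 -0.87]
4435 ((550.6107177734375, 328.4294128417969), (160.8763885498047, 72.90371704101562), 27.10072135925293)
```

View pics/w9.png

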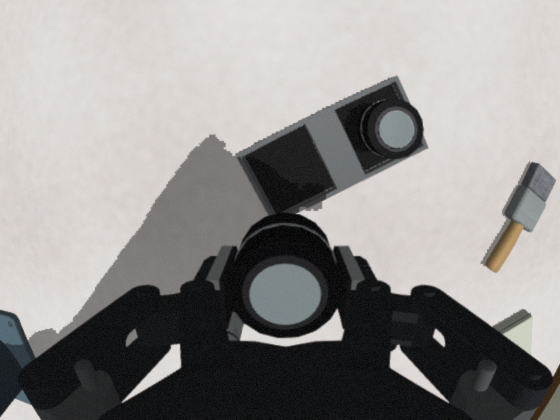

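The eyepiece is held, lens at (286,294), and the free bay is at (287,172). I'll move by dX +2.5, dY +20 and go down to TCP z of about 0.030.

Emit:
step_arm(series=[-15,25,2.5,0,0,0,0,-5,35,0,0,0,0,0,0,35,0,0,0,0,0,0,18,0,0,0,0,0,0,5,0,0,0,0,0,0,0,0,0,0,0,0])

```text
time_s: 20.02
tcp_pos: [0.5106, 0.3097, 0.0346]
eef_rot: [-1.208, 1.209, -1.21]
wrist_force: [0.6, 0.8, -1.6]
opening: 0.0451
```

Emit:
step_arm(series=[1,3,0,0,0,0,0,0,2,0,0,0,0,0,0,1,0,0,0,0,0,0,0,0,0,0,0,0])

```text
time_s: 20.52
tcp_pos: [0.5105, 0.3087, 0.029]
eef_rot: [-1.209, 1.209, -1.21]
wrist_force: [-1.8, -2.1, 7.4]
opening: 0.0449
```

Contact again. I'll release, rise, and go towards the long objective.

Emit:
step_arm(series=[0,0,0,0,0,0,0.6,0,0,0,0,0,0,0.7,0,0,0,0,0,0,0.85,0,0,0,0,0,0,0.85,0,-25,0,0,0,0,0.85,0,-50,0,0,0,0,1,20,-55,0,0,0,0,1,0,0,0,0,0,0,1])

```text
time_s: 21.52
tcp_pos: [0.513, 0.2886, 0.1621]
eef_rot: [-1.201, 1.207, -1.212]
wrist_force: [-0.0, -0.0, -0.8]
opening: 0.0851
```

Run:
```python
from h import *
s,c,Q=wrist("w10"); print(s["tcp_pos"],s["opening"])
print("near",blob(Q,(.511,.308),.052,.07,.04),"far",blob(Q,(.589,.349),.052,.07,.04))
```

```text
[0.51295841 0.2886313  0.16209483] 0.08505722842500384
near [ 509.2  309.1   23.1   59.8 2680. ] far [ 589.   349.2   23.2   59.6 2597. ]
```

View pics/w10.png

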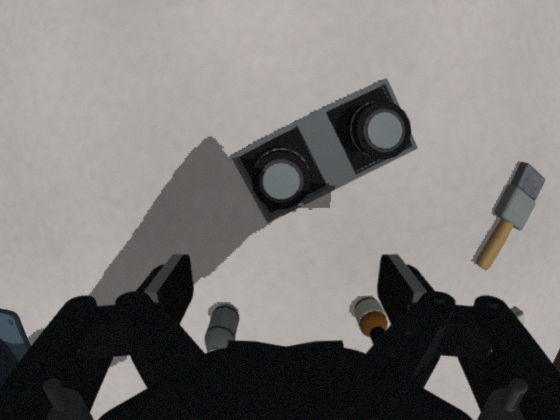

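Both eyepieces stand in their bays, lenses at (281,181) and (385,131), tops at 59.8 and 59.6 mm. Now the long objective, at (222,325) in this view.

Emit:
step_arm(series=[30,0,-14,0,0,0,1,45,0,-20,0,0,0,1,40,0,-20,0,0,0,1,20,0,-10,0,0,0,1,0,0,0,0,0,0,1])

```text
time_s: 22.2
tcp_pos: [0.4447, 0.1519, 0.1566]
eef_rot: [-1.212, 1.212, -1.211]
wrist_force: [1.4, 0.0, -0.4]
opening: 0.0853
```

Run:
```python
from h import *
s,c,Q=wrist("w11"); print(s["tcp_pos"],s["opening"])
print("long",blob(Q,(.449,.148),.070,.08,.04),blob(Q,(.449,.148),.01,.08,.04))
```

```text
[0.44466929 0.15189352 0.15664952] 0.0852904987963566
long [446.7 149.2   8.3  73.4 379. ] [ 446.5  149.2   15.4   60.1 1391. ]
```

View pics/w11.png

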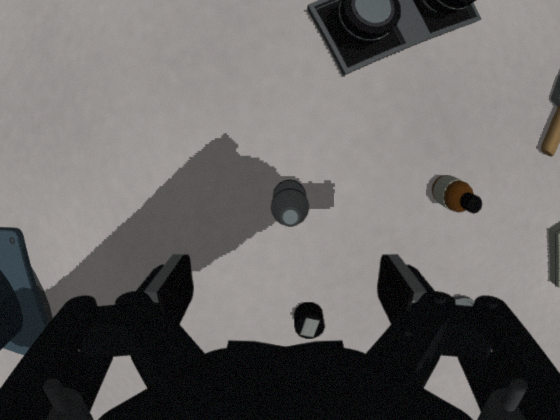

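The long objective's nose is at (291,216), i.e. (446.7, 149.2) mm. The black mount with its bright rectangle is visible at (310,320). I'll descend to TCP z 0.021.

Emit:
step_arm(series=[3,40,2,0,0,0,1,0,45,0,0,0,0,1,0,35,0,0,0,0,1,0,14,0,0,0,0,1,0,0,0,0,0,0,1])

```text
time_s: 22.88
tcp_pos: [0.4478, 0.1516, 0.0233]
eef_rot: [-1.211, 1.209, -1.208]
wrist_force: [-1.1, 0.1, 0.1]
opening: 0.0855
```

Emit:
step_arm(series=[2,1,-1,0,0,0,0.8,0,0,0,0,0,0,0.6,0,0,0,0,0,0,0.4,0,0,0,0,0,0,0,0,0,0,0,0,0,0,0,0,0,0,0,0,0], newtons=50)

```text
time_s: 23.62
tcp_pos: [0.4478, 0.1487, 0.0235]
eef_rot: [-1.208, 1.208, -1.21]
wrist_force: [0.3, -0.1, 6.5]
opening: 0.0286
```

Emit:
step_arm(series=[0,-15,0,0,0,0,0,0,-40,0,0,0,0,0,0,-50,0,0,0,0,0,20,-25,5,0,0,0,0,45,0,11,0,0,0,0,55,0,14,0,0,0,0,55,0,14,0,0,0,0,55,0,14,0,0,0,0,55,0,14,0,0,0,0,55,0,14,0,0,0,0])

```text
time_s: 24.88
tcp_pos: [0.5328, -0.193, 0.1535]
eef_rot: [-1.209, 1.209, -1.209]
wrist_force: [1.3, 0.4, -3.0]
opening: 0.0283
```

Emit:
step_arm(series=[55,0,14,0,0,0,0,55,0,14,0,0,0,0,40,0,10,0,0,0,0,20,0,6,0,0,0,0,0,0,0,0,0,0,0,0,0,0,0,0,0,0])

```text
time_s: 25.62
tcp_pos: [0.5767, -0.3597, 0.1529]
eef_rot: [-1.209, 1.21, -1.207]
wrist_force: [0.1, 0.2, -3.5]
opening: 0.0284
```

Run:
```python
from h import *
s,c,Q=wrist("w12"); print(s["tcp_pos"],s["opening"],s["joint_pos"].round(2))
```

```text
[ 0.57672683 -0.35965848  0.15288463] 0.028424315821551853 [ 0.75  0.7  -0.4   1.49  0.3   1.01  0.28]
```

View pics/w12.png

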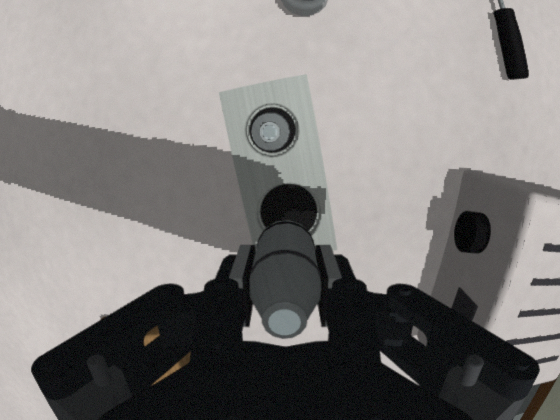

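The long objective is held upright, nose at (286,320), and the large well is free at (288,210). Its bottom is about 23.5 mm below the TCP. I'll lower it.

Emit:
step_arm(series=[12,25,2,0,0,0,0,5,35,0,0,0,0,0,0,30,0,0,0,0,0,0,18,0,0,0,0,0,0,5,0,0,0,0,0,0,0,0,0,0,0,0])

```text
time_s: 26.42
tcp_pos: [0.5796, -0.3782, 0.0406]
eef_rot: [-1.209, 1.208, -1.21]
wrist_force: [0.2, -0.3, -2.9]
opening: 0.0281
```

Emit:
step_arm(series=[-1,4,-1,0,0,0,0,0,3,0,0,0,0,0,0,2,0,0,0,0,0,0,0,0,0,0,0,0])

```text
time_s: 26.92
tcp_pos: [0.5781, -0.3776, 0.0317]
eef_rot: [-1.209, 1.209, -1.21]
wrist_force: [-1.7, 1.2, 4.4]
opening: 0.0287
```

Emit:
step_arm(series=[0,0,0,0,0,0,0.45,0,0,0,0,0,0,0.6,0,0,0,0,0,0,0.75,0,0,0,0,0,0,0.75,0,-25,0,0,0,0,0.75,0,-50,0,0,0,0,1,-20,-60,0,0,0,0,1,0,0,0,0,0,0,1])

```text
time_s: 27.92
tcp_pos: [0.5826, -0.3571, 0.1732]
eef_rot: [-1.205, 1.197, -1.216]
wrist_force: [-0.1, -0.1, -0.9]
opening: 0.0855
```

Run:
```python
from h import *
s,c,Q=wrist("w13"); print(s["tcp_pos"],s["opening"])
print("long",blob(Q,(.5786,-.3766),.077,.09,.03),blob(Q,(.5786,-.3766),.023,.09,.04),"short",blob(Q,(.564,-.302),.047,.06,.04))
```

```text
[ 0.5825792  -0.35706335  0.17315208] 0.08551989473487241
long [ 576.7 -376.3    8.6   81.3  362. ] [ 577.  -376.6   15.3   67.4 1303. ] short [ 563.9 -302.2    8.2   49.4  300. ]
```

View pics/w13.png

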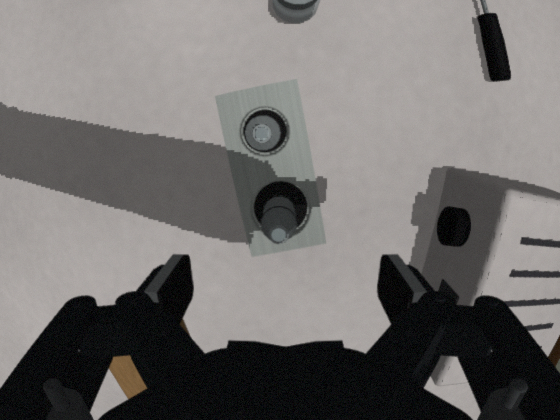

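Both objectives stand in their wells: the long one's nose is at (279,235), top 81.3 mm, and the short one at (263,131), top 49.4 mm. Now to the mount.

Emit:
step_arm(series=[-30,0,-10,0,0,0,1,-50,0,-16,0,0,0,1,-55,0,-18,0,0,0,1,-55,0,-18,0,0,0,1,-55,0,-17,0,0,0,1,-55,0,-16,0,0,0,1,-50,15,-14,0,0,0,1,-21,5,-5,0,0,0,1,0,0,0,0,0,0,1])

```text
time_s: 29.1
tcp_pos: [0.463, 0.0145, 0.1447]
eef_rot: [-1.212, 1.208, -1.206]
wrist_force: [0.8, 0.1, 0.6]
opening: 0.0852
```

Run:
```python
from h import *
s,c,Q=wrist("w14"); print(s["tcp_pos"],s["opening"])
print("mount",blob(Q,(.4685,.014),.02,.035,.035),"yellow",blob(Q,(.466,-.057),.02,.035,.03))
```

```text
[0.46303094 0.01454215 0.14468991] 0.08524936608930754
mount [ 467.6   15.4   16.    25.4 1114. ] yellow [466.4 -55.7  16.4  25.4 891. ]
```

View pics/w14.png

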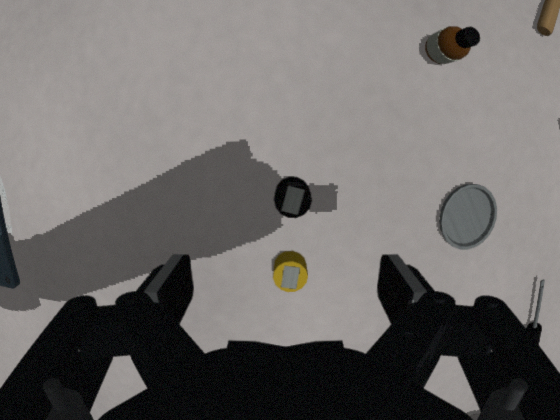

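The black mount is under the gripper at (293,197), with the yellow decoy aside at (291,272) and the dish at (467,215).

Emit:
step_arm(series=[-1,40,4,0,0,0,1,0,45,0,0,0,0,1,0,35,0,0,0,0,1,0,14,0,0,0,0,1,0,0,0,0,0,0,1])

```text
time_s: 29.78
tcp_pos: [0.4681, 0.0134, 0.0109]
eef_rot: [-1.21, 1.21, -1.21]
wrist_force: [0.4, -0.4, 1.3]
opening: 0.0857
```

Emit:
step_arm(series=[-2,1,-0.5,0,0,0,0.8,0,0,0,0,0,0,0.5,0,0,0,0,0,0,0,0,0,0,0,0,0,0,0,0,0,0,0,0,0,0,0,0,0,0,0,0], newtons=30)

```text
time_s: 30.52
tcp_pos: [0.4681, 0.0163, 0.0109]
eef_rot: [-1.209, 1.208, -1.21]
wrist_force: [-1.4, -0.4, 7.6]
opening: 0.0308
```

Emit:
step_arm(series=[0,-15,0,0,0,0,0,0,-40,0,0,0,0,0,0,-45,15,0,0,0,0,2,0,40,0,0,0,0,3,0,45,0,0,0,0,3,0,45,0,0,0,0,2,0,25,0,0,0,0,0,0,9,0,0,0,0,0,0,0,0,0,0,0])

```text
time_s: 31.65
tcp_pos: [0.646, 0.0065, 0.1104]
eef_rot: [-1.209, 1.21, -1.209]
wrist_force: [-0.8, -0.2, 0.4]
opening: 0.0306
```

Run:
```python
from h import *
s,c,Q=wrist("w15"); print(s["tcp_pos"],s["opening"])
print("dish",blob(Q,(.649,-.0065),.007,.014,.045))
```

```text
[0.64604669 0.00654358 0.11040768] 0.030593592723984236
dish [648.1  -5.4  34.7   9.  956. ]
```

View pics/w15.png

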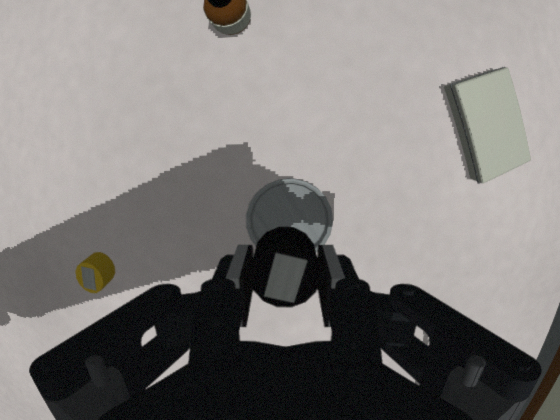

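The mount is held, its bright rectangle at (286,277). The wrist camera puts the dish at (648, -5.4) mm. I'll move over it and lower the mount.

Emit:
step_arm(series=[8,25,2,0,0,0,0,4,30,0,0,0,0,0,0,23,0,0,0,0,0,0,8,0,0,0,0,0,0,4,0,0,0,0,0,0,0,0,0,0,0,0])

```text
time_s: 32.45
tcp_pos: [0.649, -0.0053, 0.0207]
eef_rot: [-1.208, 1.208, -1.209]
wrist_force: [0.0, -0.2, 0.1]
opening: 0.0308
```

Emit:
step_arm(series=[0,3,0,0,0,0,0,0,2,0,0,0,0,0,0,1,0,0,0,0,0,0,0,0,0,0,0,0])

```text
time_s: 32.95
tcp_pos: [0.6488, -0.0056, 0.0151]
eef_rot: [-1.209, 1.209, -1.21]
wrist_force: [-2.9, -0.2, 6.4]
opening: 0.0304
```

Emit:
step_arm(series=[0,0,0,0,0,0,0.5,0,0,0,0,0,0,0.7,0,0,0,0,0,0,0.8,0,0,0,0,0,0,0.8,0,-20,0,0,0,0,0.8,0,-50,0,0,0,0,1,-30,-60,-10,0,0,0,1,-30,-10,-50,0,0,0,1,0,0,0,0,0,0,1])

```text
time_s: 34.08
tcp_pos: [0.5863, 0.0557, 0.1518]
eef_rot: [-1.212, 1.205, -1.204]
wrist_force: [0.9, 0.3, -0.2]
opening: 0.0855
```

Run:
```python
from h import *
from cell import vision
s,c,Q=wrist("w16"); print(s["tcp_pos"],s["opening"],s["wrist_force"])
print("mount",blob(Q,(.648,-.0055),.022,.04,.03),"dish",blob(Q,(.649,-.0065),.007,.014,.045))
t=vision.capture("scene"); Qs=cloud(t); cv2.imwrite("pics/scene1.png",t["pixels"][:,:,::-1])
for n,p,z in [("bottle",(.605,.154),.05),("jar",(.594,-.1755),.04),("short",(.564,-.302),.045),("long",(.578,-.377),.075),("eA",(.51,.308),.05),("eB",(.589,.349),.05),("mount",(.648,-.006),.022)]:
    print(n,blob(Qs,p,z,.1,.04))
t0=pickle.load(open("scene0.pkl","rb")); Q0=cloud(t0)
for n,p,z in [("bottle",(.605,.154),.05),("jar",(.594,-.1755),.04)]: print("start",n,blob(Q0,p,z,.1,.04))
```

```text
[0.58634687 0.05570729 0.15183081] 0.08550536319290163 [ 0.89882108  0.25422027 -0.21757477]
mount [647.1  -6.4  16.3  29.2 900. ] dish [647.9  -5.8  34.8   8.9 907. ]
bottle [606.7 154.2   8.4  62.3  86. ]
jar [ 595.6 -175.1   20.1   53.3  480. ]
short [ 566.8 -302.4   10.1   48.5   88. ]
long [ 580.8 -376.     9.5   80.6  117. ]
eA [512.8 307.1  24.1  58.5 418. ]
eB [592.9 347.8  23.8  58.4 481. ]
mount [650.5  -7.9  15.9  28.5 275. ]
start bottle [606.7 154.    7.9  62.6  85. ]
start jar [ 595.2 -175.3   20.1   53.5  481. ]
```

View pics/scene1.png

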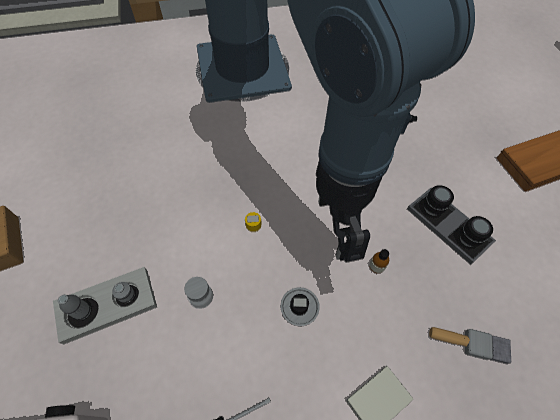

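View pics/w16.png

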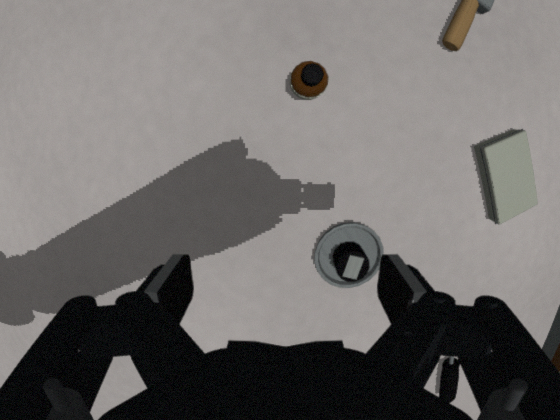

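The scene view shows everything in place:
- objectives in their wells at (68,303) and (124,290)
- mount in the dish at (300,303)
- eyepieces in the tray at (439,199) and (477,232)
- bottle (380,261) and jar (198,290) where they were

I'll let the arm settle, then hand in.

Emit:
step_arm(series=[0,-10,0,0,0,0,1,0,0,0,0,0,0,1,0,0,0,0,0,0,1])

```text
time_s: 34.55
tcp_pos: [0.5897, 0.0516, 0.1593]
eef_rot: [-1.209, 1.21, -1.21]
wrist_force: [-0.7, 0.4, -0.2]
opening: 0.0855
```

Run:
```python
from cell import order
print(order.close_job())
```

```text
the job is handed in; nothing more can be done
None
```

All five parts are in their places, and I handed the job in at about 34.6 s. Each was lowered until the wrist force showed contact with the floor, then let go: the objectives in their wells, one eyepiece per bay, and the black mount in the dish.

The wrist camera, checked after each release, put every part within about 2 mm of the centre of its place. The top heights matched parts standing upright on their floors: long objective 81.3 mm, short 49.4, eyepieces 59.8 and 59.6, mount about 29–30.

The last scene view put the jar and bottle within 0.5 mm of where they started, and the yellow look-alike was not touched. The only disagreement was a fixed 2–4 mm offset between the scene and wrist cameras, well inside the tolerances. No check failed.

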